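# Index the grommet under the hand press and seat it

### The job

Turn the handwheel the right number of whole clockwise turns so that the geared table brings the loose brass grommet squarely under the press ram, then push the red-handled lever all the way down so that the grommet is seated fully home, and let the lever come back up. Do not touch the parts on the table or push the table itself, and never bring the ram down on the other two parts or beside the grommet. Leave everything else on the bench alone.

Things in the scene. Friction and masses are not known exactly. Their poses are not given: they have to be found in the camera images.
- press: Green hand press with indexing table on one fixed grey base, 250 x 370 x 20 mm, yawed up to 0.2 rad. Origin on the bench under the table's axis, z up, robot on its -x side. In its frame (mm): ram axis x 0, y 60; column 44 x 50, 235 tall, at y 135; head 30 wide, y 46 to 110, z 180 to 235, over the table; lever shaft along y at x 0, z 200; handwheel axis x -90, y -130.
- table_axis (a point): Point on the rotary table's axis, at the height of the table plate's top face (70 mm above the bench).
- plate: Turning aluminium table plate, 170 mm diameter, top 70 mm above the bench. Six sockets (34 mm wide, 13 mm tall) every 60 degrees on a 60 mm radius. Seen from above it turns clockwise with a clockwise handwheel, by 1/6 of its angle: a full wheel turn moves it one socket. Stays where left. One socket is under the ram at the start and after each whole turn. Origin: axis, underside.
- grommet: Loose brass grommet: barrel 24 mm dia. x 10 mm, flange 32 mm dia. x 3 mm on top. In the socket that comes under the ram after 1, 2 or 3 whole clockwise wheel turns. Origin at the centre of its underside, z up, 78 mm above the bench at the start (5 mm proud), 73 mm when home (flange on the socket rim). Needs about 12 N to go in, and stays in; 1 mm side play.
- valve_cap: Dark brown domed bakelite valve cap, 32 mm across, 23 mm tall, in another of those three sockets. Origin at the centre of its underside.
- bushing: White ceramic bushing, 32 mm flange with an 18 mm post, 25 mm tall, in the remaining one of those three sockets. Origin at the centre of its underside.
- ram: Polished steel press ram, 20 mm diameter, upright; origin at the centre of its lower face. It moves straight down 27.5 mm for each rad of the lever.
- ram_tip (a point): Centre of the ram's lower face; 116 mm above the bench when up, 30 mm lower with the lever fully down.
- wheel (a joint): Handwheel angle, rad: 0 at the start, grows clockwise seen from above, 6.283 per turn. A stop prevents turning more than 0.15 rad anticlockwise of the start; the other stop lies at 28.5. It turns stiffly (about 1.5 N at the knob) and stays where it is left.
- wheel_axis (a point): Centre of the handwheel's upper face, 90 mm above the bench. The wheel is a horizontal aluminium disc, 124 mm diameter, with a 24 mm hub nut standing 10 mm high at its centre; its axis is vertical.
- wheel_knob (a point): Top centre of the upright black crank knob on the wheel, 18 mm diameter, 46 mm tall (90 to 136 mm above the bench), 50 mm from the wheel's axis, at any bearing at the start. It does not spin on its own.
- lever (a joint): Press lever angle, rad: 0 when up (lever 0.6 rad above level), grows as the handle is pushed down, stop at 1.11 (0.51 rad below level), where the grommet is home. A spring lifts it back; at the handle it takes about 2 N at first, 4 N near the bottom, 7 N while the grommet goes in.
- lever_grip (a point): Middle, on the centre line, of the lever's red handle: an 18 mm dia. bar 60 mm long, parallel to the press's y axis, at y 197 mm in the press frame, 120 mm from the lever shaft, which lies on its +x side (press frame) 200 mm above the bench. The handle moves down in an arc about that shaft.
- spare_grommet: Second brass grommet lying on the bench, bystander.
- tag_strip: Green enamel tag strip 110 x 22 mm lying on the bench, bystander.
- bracket: Pressed-steel angle bracket 120 x 70 x 45 mm on the bench, bystander.
- screwdriver: Screwdriver lying on the bench, bystander.
- reel: Blue plastic reel 64 mm diameter, 50 mm tall, bystander.
- jar: Small jar, 56 mm diameter, 70 mm tall, bystander.
- tray: Grey divided parts tray 160 x 120 x 30 mm, bystander.

How it is judged:
On the way, in this order (a step that is already met when the one before it is completed fails the run):
1. the grommet has been brought under the raised ram (within 4 mm) and the handwheel stands still (horizontal distance between grommet and ram_tip below 0.004 m and velocity of joint wheel between -0.1 and 0.1 rad/s and value of joint lever below 0.3 rad), for 0.3 s.
2. the ram presses the grommet home (height (world z) of grommet below 0.0748 m and contact force between ram and grommet above 2 N and value of joint lever above 0.95 rad), for 0.05 s.
At the end, for the whole second after the job is handed in: The grommet stands under the ram (centres within 4 mm), upright, at rest and seated to within 2 mm of fully home (underside no higher than 74.8 mm), and the lever is back up (below 0.15 rad) (horizontal distance between grommet and ram_tip below 0.004 m and height (world z) of grommet below 0.0748 m and angle between grommet's own z axis and vertical below 0.12 rad and value of joint lever below 0.15 rad and linear speed of grommet below 0.02 m/s); the robot touches nothing.
It fails at once if the ram touches the valve cap or the bushing (contact force between ram and valve_cap above 1 N or contact force between ram and bushing above 1 N).
It fails at once if the ram is brought well down (lever past 0.6 rad) while the grommet is more than 6 mm off its axis (value of joint lever above 0.6 rad and horizontal distance between grommet and ram_tip above 0.006 m).
It fails at once if the robot touches a part on the table or pushes the table itself (contact force between any of the arm, the fingers and grommet above 1 N or contact force between the fingers and valve_cap above 1 N or contact force between the fingers and bushing above 1 N or contact force between the fingers and plate above 2 N).
It fails at once if a bystander on the bench is moved by more than 25 mm (distance of any of spare_grommet, tag_strip, bracket, screwdriver, reel, jar, tray from where it was at the start of the episode above 0.025 m).
It also fails if it takes over 72 s, if anything falls off the work surface, if the arm or the gripper's body presses on something with over 40 N, if the wrist force passes 120 N, or if a joint passes its speed limit or range.

### The arm

A 6-joint arm with a two-finger parallel gripper is mounted at the origin on the work surface. World frame = base frame: x ahead of the robot, y to its left, z up, the work surface at z = 0. Lengths are in m, angles in rad, forces in N, time in s.
With the tool pointing down it reaches from about 0.275 to 0.85 m from the base axis. Payload 5.2 kg.
Tool frame: the origin (TCP) lies at the very end of the fingers, on their centre line; the grasp point (between the pads) lies 19 mm behind it; x points along the fingers, y is the direction in which the jaws open and shut, and the axes are right-handed (so a half turn about x gives the same grasp; the last joint's range is limited). The gripper opens to 85 mm and grips with 20 to 120 N. Pads are 22 mm wide; open, the fingers measure 114 mm over their backs; the gripper's body (76 mm by 85 mm) begins 54 mm behind the grasp point. The pads swing forward as they close: fully open they stand 13 mm farther back than shut.
Start: joints at [-1.509, 0.259, 1.535, -0, 1.348, -0.203], TCP at [0.144, -0.531, 0.231] pointing down, gripper open.
Joint ranges: [-3.14, 3.14], [-0.91, 2.08], [0.19, 2.58], [-1.22, 4.36], [0.22, 2.71], [-3.12, 3.12]. Speed limits (rad/s): [2.57, 2.57, 3.14, 3.14, 3.14, 3.14].

### API

Orientations are given as a rotation vector (axis times angle).
In Python, from station import bot gives the robot as it stands.
- The arm moves only by the shell command python3 -m handwheel 'ROWS' [FORCE]. ROWS is JSON, a list that holds one entry, the list of rows, each a list of 7 numbers: the shift along the tool's x, y, z as a fraction of full scale, then the turn, a rotation vector about the tool's x, y, z as a fraction of full scale, then the opening, from -1 (shut) to 1 (fully open). A call has 1 to 10 rows; each row shifts and turns the commanded pose from where the row before left it, along the tool's axes as they then stand; what a row does not reach is not made up. Full scale, the value 1, is 250 mm for a shift and 1.5 rad for a turn. A row lasts 1/10 s, in which the tool goes at most 50 mm and 8.59 degrees, less where a joint would pass 70% of its speed; a pose out of reach is approached as far as the arm can. A call with a number of a shift or a turn outside -1 to 1 is refused whole. A call with a gripper value outside its range is refused whole. The fingers move at their own pace and stop on an object; FORCE is the grip in N (left out, the last holds). Time passes only in rows, so rows that do not move let the fingers close. It gives the time, the measured TCP pose, the force and the opening at its end, in the units of the state.
- bot.get_state(): the state, without advancing time (a new reading comes with each control period).
- bot.snapshot(name): name is "side" or "top" or "wrist"; returns the picture (480x640x3 uint8, blue, green, red); there is no depth.
- bot.camera_info(name): a dict with "camera_matrix" (3x3 intrinsics, pixels), "k1" (the pictures are not rectified: a ray, as slopes to the right and down, at radius r is drawn at 1 + k1 r^2 times it, then the intrinsics apply), "R" (3x3) and "t" (3): a world point X has camera coordinates R X + t. Camera axes: x right, y down, z forward; pixel columns grow to the right and rows downward; lengths in m; the calibration is good to about 2 mm. A picture is of the moment at which its call begins: read the wrist's pose just before it. camera_info takes no time and is no camera call; for the wrist camera it gives the pose at the moment of the call.
- bot.close_job(): hands the job in, once; it reports no verdict.
The state is a dict: "time": time; "joint_pos": joint angles; "joint_velocities": joint speeds; "tau": joint torques, N m; "eef_pos": TCP position; "tool_rot": TCP orientation; "wrist_force": force on the tool from outside, world axes, zero at the start; "wrist_torque": the same for the moment, N m; "finger_gap": finger opening in m.
Only numpy, scipy, OpenCV 4.12 (cv2) and the standard library are available. Lean on these libraries where they do the work, as an engineer would, in place of code of your own. Each camera call takes 0.05 s, during which the arm holds its last target. There are 200 camera calls.

## Working session

There is one attempt and no reset: what is moved stays moved. The work goes in short steps, Python scripts to look and compute and a shell command to move; the robot and the scene stay as the last step left them, time stands still between calls to the robot, and variables do not carry over. Pictures are saved under pics/ and viewed, about 8 in all and at most 12, crops included, and the job is handed in when it is done.

```bash
ls; mkdir -p pics; python3 - <<'E'
from station import bot
import cv2,json
s=bot.get_state();print(s)
for n in("top","side"):
    cv2.imwrite(f"pics/{n}0.png",bot.snapshot(n)); print(n,bot.camera_info(n))
E
```

```text
pics
{'time': 0.0, 'joint_pos': array([-1.50879003e+00,  2.59339375e-01,  1.53607119e+00,  1.43946224e-05,
        1.34801216e+00, -2.02776540e-01]), 'joint_velocities': array([-1.44694106e-04,  3.52151487e-04,  2.21889474e-04, -8.41334970e-04,
        9.13606767e-06,  2.77887219e-04]), 'tau': array([-2.46059966e-05, -4.46031332e+01, -2.90572500e+01, -2.35068510e-04,
        1.15933508e-02,  2.15786983e-06]), 'eef_pos': array([ 0.14394167, -0.53028703,  0.23048143]), 'tool_rot': array([ 2.08097935,  0.27901652, -2.08067978]), 'wrist_force': array([ 0.21608427, -0.1415312 , -0.49620171]), 'wrist_torque': array([-0.01273408,  0.01847996,  0.04546843]), 'finger_gap': 0.08529016549306905}
top {'camera_matrix': array([[619.43717892,   0.        , 311.53644219],
       [  0.        , 619.43717892, 234.11779043],
       [  0.        ,   0.        ,   1.        ]]), 'k1': -0.10560091481912917, 'R': array([[ 0.03098301, -0.99951582,  0.0028584 ],
       [-0.97740937, -0.03089569, -0.20908462],
       [ 0.2090717 ,  0.00368425, -0.97789337]]), 't': array([-0.01310453,  0.52052637,  1.52302201])}
side {'camera_matrix': array([[614.10636865,   0.        , 319.9834407 ],
       [  0.        , 614.10636865, 239.2795584 ],
       [  0.        ,   0.        ,   1.        ]]), 'k1': -0.16430320422852346, 'R': array([[ 0.86350074, -0.5042593 ,  0.00943575],
       [-0.3581327 , -0.62622991, -0.69251503],
       [ 0.35511609,  0.59460799, -0.72134174]]), 't': array([-0.40296523,  0.31545695,  1.54459292])}
```

View pics/top0.png

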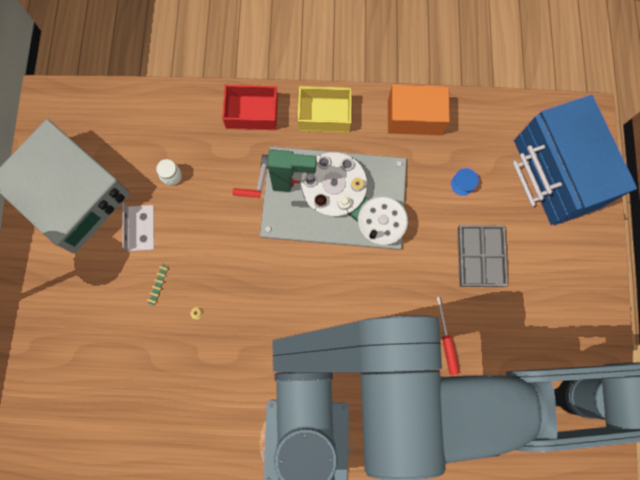

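View pics/side0.png

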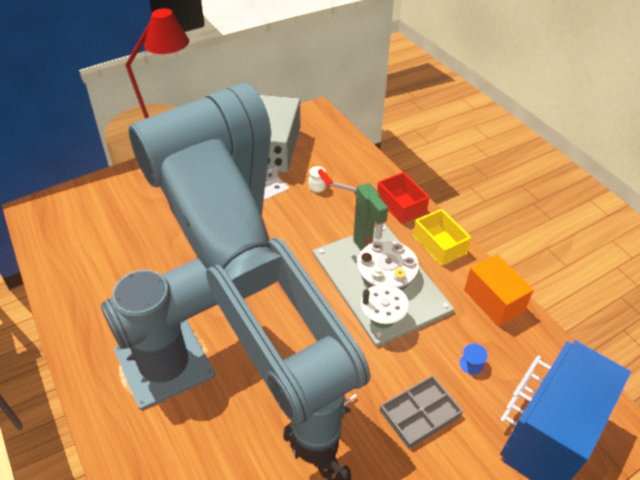

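The top view shows the press base around (335,195) and the wheel at (383,220), with its black knob near (374,234). The table centre is at (335,183). The cap (320,200), bushing (344,203) and grommet (357,184) read as 1, 2 and 3 clockwise turns. The red handle is at (246,192). Next I'll zoom in and measure.

```bash
cat > h.py <<'E'
import numpy as np,cv2
from station import bot
def ray(ci,px):
    K=np.array(ci["camera_matrix"]);d=(np.array(px,float)-K[:2,2])/K[0,0]
    u=d.copy()
    for _ in range(20): u=d/(1+ci["k1"]*(u@u))
    R=np.array(ci["R"]);t=np.array(ci["t"])
    return -R.T@t, R.T@np.array([u[0],u[1],1.])
def onz(ci,px,z):
    c,d=ray(ci,px); return c+d*(z-c[2])/d[2]
def proj(ci,X):
    c=np.array(ci["R"])@np.array(X,float)+ci["t"];u=c[:2]/c[2];u=u*(1+ci["k1"]*(u@u))
    K=np.array(ci["camera_matrix"]);return u*K[0,0]+K[:2,2]
def blobs(m,amin=15):
    n,l,s,c=cv2.connectedComponentsWithStats(m.astype(np.uint8))
    return [(c[i].round(1).tolist(),s[i].tolist()) for i in range(1,n) if s[i][4]>=amin]
E
python3 - <<'E'
from h import *
im=cv2.imread("pics/top0.png");ci=bot.camera_info("top")
c=im[140:260,225:425];cv2.imwrite("pics/crop.png",cv2.resize(c,None,fx=4,fy=4,interpolation=cv2.INTER_CUBIC))
hsv=cv2.cvtColor(im,cv2.COLOR_BGR2HSV)
roi=np.zeros(im.shape[:2],bool);roi[140:260,225:425]=1
H,S,V=cv2.split(hsv)
print("red",blobs(roi&((H<8)|(H>172))&(S>170)&(V>100)))
print("dark",blobs(roi&(V<45)))
print("brass",blobs(roi&(H>18)&(H<30)&(S>120)))
g=(roi&(S<40)&(V>185));print("bright",blobs(g,40))
for p,z in(((383,220),.09),((335,183),.07),((374,234),.136),((357,184),.091),((246,192),.26)):print(p,onz(ci,p,z).round(4))
E
```

```text
red [([246.0, 192.5], [233, 189, 27, 9, 181])]
dark [([372.5, 234.3], [370, 231, 6, 7, 23])]
brass [([357.5, 182.9], [353, 179, 10, 9, 61])]
bright [([336.5, 187.8], [301, 152, 65, 64, 1890]), ([382.4, 219.4], [358, 196, 49, 49, 1579])]
(383, 220) [ 0.555  -0.1749  0.09  ]
(335, 183) [ 0.6537 -0.053   0.07  ]
(374, 234) [ 0.5084 -0.148   0.136 ]
(357, 184) [ 0.6465 -0.1082  0.091 ]
(246, 192) [0.5689 0.1525 0.26  ]
```

View pics/crop.png

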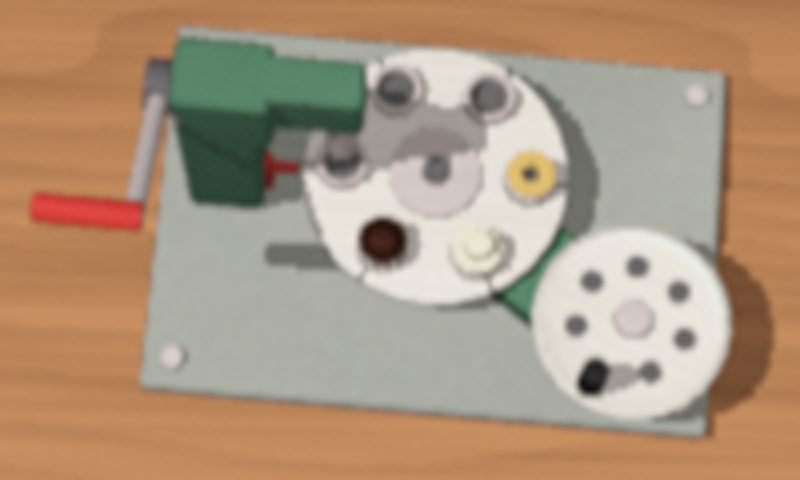

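The zoom confirms the order: cap 1 turn, bushing 2, grommet 3. I measure the wheel axis at about (0.555,-0.174) and the table axis at (0.652,-0.051). They are 157 mm apart against an expected 158, so yaw is about -0.07. The knob top is near (0.513,-0.148), and the predicted lever grip matches the red blob.

```bash
cat >> h.py <<'E'
from scipy.spatial.transform import Rotation as Ro
def tool(): 
    s=bot.get_state(); return np.array(s["eef_pos"]),Ro.from_rotvec(s["tool_rot"]).as_matrix(),s
def to(X):
    p,R,s=tool(); d=R.T@(np.array(X)-p); print("tcp",p.round(4),"q",np.round(s["joint_pos"],3),"shift mm",(d*1e3).round(1),"frac",(d/.25).round(3)); return d
E
python3 -c "
from h import *
p,R,s=tool();print(R.round(3));to([.513,-.148,.23])"
```

```text
[[-0.     0.262 -0.965]
 [ 0.002 -0.965 -0.262]
 [-1.    -0.002 -0.   ]]
tcp [ 0.1439 -0.5303  0.2306] q [-1.509  0.259  1.536  0.     1.348 -0.203] shift mm [   1.2 -272.4 -456.3] frac [ 0.005 -1.09  -1.825]
```

```bash
python3 -m handwheel '[[[0,-0.1,-0.166,0,0,0,0],[0,-0.1,-0.166,0,0,0,0],[0,-0.1,-0.166,0,0,0,0],[0,-0.1,-0.166,0,0,0,0],[0,-0.1,-0.166,0,0,0,0],[0,-0.1,-0.166,0,0,0,0],[0,-0.1,-0.166,0,0,0,0],[0,-0.1,-0.166,0,0,0,0],[0,-0.1,-0.166,0,0,0,0],[0,-0.1,-0.166,0,0,0,0]]]' 20
python3 -m handwheel '[[[0,-0.09,-0.165,0,0,0,0],[0,0,0,0.1,0,0,0],[0,0,0,0,0,0,0],[0,0,0,0,0,0,0]]]'
python3 - <<'E'
from h import *
p,R,s=tool();ci=bot.camera_info("wrist");im=bot.snapshot("wrist");cv2.imwrite("pics/w1.png",im)
to([.513,-.148,.23]);print(R.round(3),s["finger_gap"]);print(ci)
print(proj(ci,[.513,-.148,.136]),proj(ci,[.555,-.174,.09]))
E
```

```text
time: 1.1
eef_pos: [0.48, -0.1791, 0.2311]
tool_rot: [2.08, 0.277, -2.08]
wrist_force: [0.6, -1.5, -0.5]
finger_gap: 0.0429
time: 1.5
eef_pos: [0.5125, -0.1484, 0.2308]
tool_rot: [2.159, 0.129, -2.162]
wrist_force: [0.2, -0.2, -0.3]
finger_gap: 0.0427
tcp [ 0.5124 -0.1489  0.231 ] q [-0.492  0.23   1.574 -0.     1.339  0.962] shift mm [ 1.  -0.8 -0.7] frac [ 0.004 -0.003 -0.003]
[[-0.001  0.118 -0.993]
 [ 0.    -0.993 -0.118]
 [-1.    -0.     0.001]] 0.0426918587416147
{'camera_matrix': array([[368.51089494,   0.        , 324.01440377],
       [  0.        , 368.51089494, 230.75549768],
       [  0.        ,   0.        ,   1.        ]]), 'k1': 0.0170016334444272, 'R': array([[ 0.1189384 , -0.99290109, -0.00104053],
       [-0.95769333, -0.11499738,  0.26381639],
       [-0.26206324, -0.0303814 , -0.96457235]]), 't': array([-0.20811412,  0.43940105,  0.50796531])}
[323.58016747 232.25290098] [364.13084489 167.28156532]
```

View pics/w1.png

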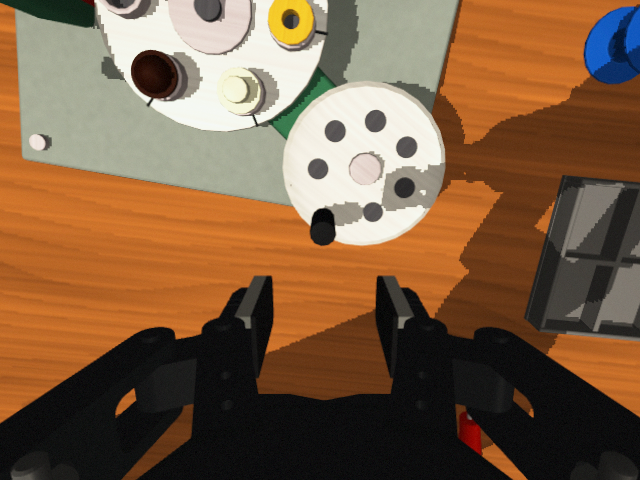

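The wrist view shows the knob top at about (322,231) against a predicted (323.6,232). The wheel is centred near (364.5,164), and the brass, white and brown parts confirm 3 turns. Next I'll refine these points and work out the wind-back.

```bash
python3 - <<'E'
from h import *
ci=bot.camera_info("wrist");im=cv2.imread("pics/w1.png")
hsv=cv2.cvtColor(im,cv2.COLOR_BGR2HSV);H,S,V=cv2.split(hsv)
print("knob",blobs((V<50)&(np.add.outer(np.arange(480),0*np.arange(640))<250)&(np.add.outer(0*np.arange(480),np.arange(640))>290)&(np.add.outer(0*np.arange(480),np.arange(640))<350),60))
for n,p,z in(("knob",(322,232),.136),("hub",(366,168.5),.1),("wheel",(364.5,163.5),.09)):print(n,onz(ci,p,z).round(4))
E
python3 -m handwheel '[[[0,0,0,-0.1,0,0,0],[0,0,0,-0.1,0,0,0],[0,0,0,-0.1,0,0,0],[0,0,0,-0.1,0,0,0],[0,0,0,-0.1,0,0,0],[0,0,0,-0.1,0,0,0],[0,0,0,-0.1,0,0,0],[0,0,0,-0.1,0,0,0],[0,0,0,-0.1,0,0,0],[0,0,0,-0.1,0,0,0]]]'
python3 -m handwheel '[[[0,0,0,-0.1,0,0,0],[0,0,0,-0.1,0,0,0],[0,0,0,-0.1,0,0,0],[0,0,0,-0.1,0,0,0],[0,0,0,-0.1,0,0,0],[0,0,0,-0.1,0,0,0],[0,0,0,-0.1,0,0,0],[0,0,0,-0.1,0,0,0],[0,0,0,-0.1,0,0,0],[0,0,0,-0.1,0,0,0]]]'
python3 -m handwheel '[[[0,0,0,-0.1,0,0,0],[0,0,0,-0.1,0,0,0],[0,0,0,-0.1,0,0,0],[0,0,0,-0.1,0,0,0],[0,0,0,-0.1,0,0,0],[0,0,0,0,0,0,0]]]'
python3 -c "
from h import *
p,R,s=tool();print(R.round(3));to([.512,-.149,.108])"
```

```text
knob [([322.5, 226.8], [311, 209, 24, 36, 732])]
knob [ 0.5129 -0.1474  0.136 ]
hub [ 0.555  -0.1748  0.1   ]
wheel [ 0.5577 -0.1744  0.09  ]
time: 2.55
eef_pos: [0.5122, -0.1497, 0.2314]
tool_rot: [1.172, 1.233, -1.172]
wrist_force: [0.2, 0.0, -0.2]
finger_gap: 0.0427
time: 3.55
eef_pos: [0.5122, -0.1497, 0.2314]
tool_rot: [0.016, 1.571, -0.016]
wrist_force: [0.3, 0.2, -0.5]
finger_gap: 0.0427
time: 4.15
eef_pos: [0.5123, -0.1496, 0.2314]
tool_rot: [-0.567, 1.496, 0.567]
wrist_force: [0.5, -0.1, -0.5]
finger_gap: 0.0426
[[-0.    -0.663  0.749]
 [-0.     0.749  0.663]
 [-1.     0.    -0.   ]]
tcp [ 0.5123 -0.1496  0.2314] q [-0.493  0.229  1.574 -0.     1.339 -2.788] shift mm [123.4   0.6   0.2] frac [0.494 0.002 0.001]
```

```bash
python3 -m handwheel '[[[0.165,0.003,0.006,0,0,0,0],[0.165,0,0,0,0,0,0],[0.16,0,0,0,0,0,0],[0,0,0,0,0,0,0],[0,0,0,0,0,0,-1],[0,0,0,0,0,0,-1],[0,0,0,0,0,0,-1],[0,0,0,0,0,0,-1]]]' 30
cat >> h.py <<'E'
def seg(axis=(.556,-.1745),dphi=.145):
    p,R,s=tool(); r=p[:2]-np.array(axis); a=-dphi/2
    t=np.array([r[1],-r[0]])/np.linalg.norm(r); t=np.array([np.cos(a)*t[0]-np.sin(a)*t[1],np.sin(a)*t[0]+np.cos(a)*t[1],0])
    d=R.T@(t*2*.05*np.sin(dphi/2))/.25
    print("r",np.linalg.norm(r).round(4),"bearing",np.arctan2(r[1],r[0]).round(3),"row",d.round(4),"z",p[2].round(4),"q6",s["joint_pos"][5].round(3),"q1",s["joint_pos"][0].round(3),"gap",s["finger_gap"],"F",s["wrist_force"].round(1),s["time"])
E
python3 -c "
from h import *
print(tool()[0]);seg()"
```

```text
time: 4.95
eef_pos: [0.5131, -0.1466, 0.1107]
tool_rot: [-0.565, 1.496, 0.565]
wrist_force: [-5.3, 2.2, 0.5]
finger_gap: 0.0165
[ 0.51311025 -0.14659166  0.11071213]
r 0.0512 bearing 2.565 row [-0.      0.0057  0.0284] z 0.1107 q6 -2.781 q1 -0.487 gap 0.01646448091906277 F [-5.3  2.2  0.5] 4.95
```

```bash
python3 -m handwheel '[[[0,0.0057,0.0284,0.0967,0,0,-1],[0,0.0057,0.0284,0.0967,0,0,-1],[0,0.0057,0.0284,0.0967,0,0,-1],[0,0.0057,0.0284,0.0967,0,0,-1],[0,0.0057,0.0284,0.0967,0,0,-1],[0,0.0057,0.0284,0.0967,0,0,-1],[0,0.0057,0.0284,0.0967,0,0,-1],[0,0.0057,0.0284,0.0967,0,0,-1],[0,0.0057,0.0284,0.0967,0,0,-1],[0,0.0057,0.0284,0.0967,0,0,-1]]]'
python3 -c "
from h import *
print(tool()[0]);seg()"
```

```text
time: 5.95
eef_pos: [0.5774, -0.1295, 0.1107]
tool_rot: [0.573, 1.493, -0.575]
wrist_force: [-6.7, -0.8, -1.3]
finger_gap: 0.0172
[ 0.57736053 -0.12949245  0.11070092]
r 0.0498 bearing 1.128 row [0.     0.0063 0.0283] z 0.1107 q6 -1.245 q1 -0.409 gap 0.017230552804786515 F [-6.7 -0.8 -1.3] 5.95
```

```bash
python3 -m handwheel '[[[0,0.0058,0.0284,0.0967,0,0,-1],[0,0.0058,0.0284,0.0967,0,0,-1],[0,0.0058,0.0284,0.0967,0,0,-1],[0,0.0058,0.0284,0.0967,0,0,-1],[0,0.0058,0.0284,0.0967,0,0,-1],[0,0.0058,0.0284,0.0967,0,0,-1],[0,0.0058,0.0284,0.0967,0,0,-1],[0,0.0058,0.0284,0.0967,0,0,-1],[0,0.0058,0.0284,0.0967,0,0,-1],[0,0.0058,0.0284,0.0967,0,0,-1]]]'
python3 -c "
from h import *
print(tool()[0]);seg()"
python3 -m handwheel '[[[0,0.0058,0.0284,0.0967,0,0,-1],[0,0.0058,0.0284,0.0967,0,0,-1],[0,0.0058,0.0284,0.0967,0,0,-1],[0,0.0058,0.0284,0.0967,0,0,-1],[0,0.0058,0.0284,0.0967,0,0,-1],[0,0.0058,0.0284,0.0967,0,0,-1],[0,0.0058,0.0284,0.0967,0,0,-1],[0,0.0058,0.0284,0.0967,0,0,-1],[0,0.0058,0.0284,0.0967,0,0,-1],[0,0.0058,0.0284,0.0967,0,0,-1]]]'
python3 -c "
from h import *
print(tool()[0]);seg()"
```

```text
time: 6.95
eef_pos: [0.6014, -0.1903, 0.1107]
tool_rot: [1.644, 0.856, -1.647]
wrist_force: [-8.6, 4.5, 2.9]
finger_gap: 0.0164
[ 0.60141969 -0.19030098  0.11069938]
r 0.0481 bearing -0.335 row [0.     0.0059 0.0284] z 0.1107 q6 0.131 q1 -0.483 gap 0.016445807911063683 F [-8.6  4.5  2.9] 6.95
time: 7.95
eef_pos: [0.5446, -0.2222, 0.1107]
tool_rot: [-1.945, 0.488, 1.946]
wrist_force: [-2.9, 5.3, 0.3]
finger_gap: 0.0166
[ 0.54458315 -0.2222081   0.11068526]
r 0.0491 bearing -1.806 row [0.     0.0053 0.0285] z 0.1107 q6 1.486 q1 -0.577 gap 0.016616310155309785 F [-2.9  5.3  0.3] 7.95
```

```bash
python3 -m handwheel '[[[0,0.0058,0.0284,0.0967,0,0,-1],[0,0.0058,0.0284,0.0967,0,0,-1],[0,0.0058,0.0284,0.0967,0,0,-1],[0,0.0058,0.0284,0.0967,0,0,-1],[0,0.0058,0.0284,0.0967,0,0,-1],[0,0.0058,0.0284,0.0967,0,0,-1],[0,0.0058,0.0284,0.0967,0,0,-1],[0,0.0058,0.0284,0.0967,0,0,-1],[0,0.0058,0.0284,0.0967,0,0,-1],[0,0,0,0,0,0,-1]]]'
python3 -c "
from h import *
print(tool()[0]);seg()"
python3 -m handwheel '[[[0,0,0,0,0,0,-0.2],[0,0,0,0,0,0,-0.2],[0,0,0,0,0,0,-0.2],[0,0,0,0,0,0,-0.2]]]'
python3 -c "
from h import *
print(tool()[0]);seg()"
```

```text
time: 8.95
eef_pos: [0.5051, -0.176, 0.1107]
tool_rot: [-1.042, 1.307, 1.042]
wrist_force: [-5.2, 2.0, 0.1]
finger_gap: 0.0171
[ 0.50513878 -0.17604416  0.11073169]
r 0.0509 bearing -3.111 row [-0.      0.0053  0.0285] z 0.1107 q6 2.823 q1 -0.544 gap 0.017122935537992386 F [-5.2  2.   0.1] 8.95
time: 9.35
eef_pos: [0.5063, -0.1774, 0.1095]
tool_rot: [-1.046, 1.305, 1.043]
wrist_force: [0.4, -0.2, -0.3]
finger_gap: 0.0344
[ 0.50632825 -0.17738354  0.10947828]
r 0.0498 bearing -3.084 row [-0.      0.006   0.0284] z 0.1095 q6 2.818 q1 -0.545 gap 0.034401823849799236 F [ 0.4 -0.2 -0.3] 9.35
```

```bash
python3 -m handwheel '[[[0,0,0,-0.0967,0,0,-0.2],[0,0,0,-0.0967,0,0,-0.2],[0,0,0,-0.0967,0,0,-0.2],[0,0,0,-0.0967,0,0,-0.2],[0,0,0,-0.0967,0,0,-0.2],[0,0,0,-0.0967,0,0,-0.2],[0,0,0,-0.0967,0,0,-0.2],[0,0,0,-0.0967,0,0,-0.2],[0,0,0,-0.0967,0,0,-0.2],[0,0,0,-0.0967,0,0,-0.2]]]'
python3 -m handwheel '[[[0,0,0,-0.0967,0,0,-0.2],[0,0,0,-0.0967,0,0,-0.2],[0,0,0,-0.0967,0,0,-0.2],[0,0,0,-0.0967,0,0,-0.2],[0,0,0,-0.0967,0,0,-0.2],[0,0,0,-0.0967,0,0,-0.2],[0,0,0,-0.0967,0,0,-0.2],[0,0,0,-0.0967,0,0,-0.2],[0,0,0,-0.0967,0,0,-0.2],[0,0,0,-0.0967,0,0,-0.2]]]'
python3 -m handwheel '[[[0,0,0,-0.0967,0,0,-0.2],[0,0,0,-0.0967,0,0,-0.2],[0,0,0,-0.0967,0,0,-0.2],[0,0,0,-0.0967,0,0,-0.2],[0,0,0,-0.0967,0,0,-0.2],[0,0,0,-0.0967,0,0,-0.2],[0,0,0,-0.0967,0,0,-0.2],[0,0,0,-0.0967,0,0,-0.2],[0,0,0,-0.0967,0,0,-0.2],[0,0,0,-0.0967,0,0,-0.2]]]'
python3 -m handwheel '[[[0,0,0,-0.0967,0,0,-0.2],[0,0,0,-0.0967,0,0,-0.2],[0,0,0,-0.0967,0,0,-0.2],[0,0,0,-0.0967,0,0,-0.2],[0,0,0,-0.0967,0,0,-0.2],[0,0,0,-0.0967,0,0,-0.2],[0,0,0,-0.0967,0,0,-0.2],[0,0,0,-0.0967,0,0,-0.2],[0,0,0,-0.0967,0,0,-0.2],[0,0,0,0,0,0,-0.2]]]'
python3 -m handwheel '[[[0,0,0,0,0,0,-1],[0,0,0,0,0,0,-1],[0,0,0,0,0,0,-1],[0,0,0,0,0,0,-1]]]' 30
python3 -c "
from h import *
print(tool()[0]);seg((.5555,-.174))"
```

```text
time: 10.35
eef_pos: [0.5059, -0.1771, 0.1089]
tool_rot: [-2.04, 0.346, 2.039]
wrist_force: [-0.1, 0.5, 0.1]
finger_gap: 0.0341
time: 11.35
eef_pos: [0.506, -0.1771, 0.1089]
tool_rot: [1.537, 0.957, -1.536]
wrist_force: [0.1, -0.2, 0.3]
finger_gap: 0.0338
time: 12.35
eef_pos: [0.506, -0.1772, 0.1089]
tool_rot: [0.451, 1.523, -0.452]
wrist_force: [-0.1, -0.3, -0.6]
finger_gap: 0.0343
time: 13.35
eef_pos: [0.5059, -0.1771, 0.1089]
tool_rot: [-0.567, 1.495, 0.566]
wrist_force: [0.5, -0.1, 0.3]
finger_gap: 0.0341
time: 13.75
eef_pos: [0.5056, -0.1769, 0.109]
tool_rot: [-0.565, 1.496, 0.565]
wrist_force: [-1.8, -0.1, 3.4]
finger_gap: 0.0165
[ 0.50563901 -0.17692108  0.108966  ]
r 0.0499 bearing -3.083 row [-0.      0.0215  0.0195] z 0.109 q6 -2.838 q1 -0.545 gap 0.01648625669700383 F [-1.8 -0.1  3.4] 13.75
```

```bash
python3 -m handwheel '[[[0,0.0215,0.0195,0.0967,0,0,-1],[0,0.0215,0.0195,0.0967,0,0,-1],[0,0.0215,0.0195,0.0967,0,0,-1],[0,0.0215,0.0195,0.0967,0,0,-1],[0,0.0215,0.0195,0.0967,0,0,-1],[0,0.0215,0.0195,0.0967,0,0,-1],[0,0.0215,0.0195,0.0967,0,0,-1],[0,0.0215,0.0195,0.0967,0,0,-1],[0,0.0215,0.0195,0.0967,0,0,-1],[0,0.0215,0.0195,0.0967,0,0,-1]]]'
python3 -m handwheel '[[[0,0.0215,0.0195,0.0967,0,0,-1],[0,0.0215,0.0195,0.0967,0,0,-1],[0,0.0215,0.0195,0.0967,0,0,-1],[0,0.0215,0.0195,0.0967,0,0,-1],[0,0.0215,0.0195,0.0967,0,0,-1],[0,0.0215,0.0195,0.0967,0,0,-1],[0,0.0215,0.0195,0.0967,0,0,-1],[0,0.0215,0.0195,0.0967,0,0,-1],[0,0.0215,0.0195,0.0967,0,0,-1],[0,0.0215,0.0195,0.0967,0,0,-1]]]'
python3 -c "
from h import *
print(tool()[0]);seg((.5555,-.174))"
```

```text
time: 14.75
eef_pos: [0.5464, -0.1252, 0.109]
tool_rot: [0.573, 1.494, -0.575]
wrist_force: [-4.1, -4.0, 2.2]
finger_gap: 0.0172
time: 15.75
eef_pos: [0.6016, -0.1593, 0.1089]
tool_rot: [1.642, 0.856, -1.649]
wrist_force: [-9.1, -0.6, 7.8]
finger_gap: 0.0174
[ 0.60163173 -0.15934815  0.10890882]
r 0.0484 bearing 0.308 row [-0.      0.0217  0.0192] z 0.1089 q6 0.177 q1 -0.437 gap 0.017352316749407487 F [-9.1 -0.6  7.8] 15.75
```

```bash
python3 -m handwheel '[[[0,0.0215,0.0195,0.0967,0,0,-1],[0,0.0215,0.0195,0.0967,0,0,-1],[0,0.0215,0.0195,0.0967,0,0,-1],[0,0.0215,0.0195,0.0967,0,0,-1],[0,0.0215,0.0195,0.0967,0,0,-1],[0,0.0215,0.0195,0.0967,0,0,-1],[0,0.0215,0.0195,0.0967,0,0,-1],[0,0.0215,0.0195,0.0967,0,0,-1],[0,0.0215,0.0195,0.0967,0,0,-1],[0,0.0215,0.0195,0.0967,0,0,-1]]]'
python3 -m handwheel '[[[0,0.0215,0.0195,0.0967,0,0,-1],[0,0.0215,0.0195,0.0967,0,0,-1],[0,0.0215,0.0195,0.0967,0,0,-1],[0,0.0215,0.0195,0.0967,0,0,-1],[0,0.0215,0.0195,0.0967,0,0,-1],[0,0.0215,0.0195,0.0967,0,0,-1],[0,0.0215,0.0195,0.0967,0,0,-1],[0,0.0215,0.0195,0.0967,0,0,-1],[0,0.0215,0.0195,0.0967,0,0,-1],[0,0,0,0,0,0,-1]]]'
python3 -c "
from h import *
print(tool()[0]);seg((.5555,-.174))"
python3 -m handwheel '[[[0,0,0,0,0,0,-0.2],[0,0,0,0,0,0,-0.2],[0,0,0,0,0,0,-0.2],[0,0,0,0,0,0,-0.2]]]'
```

```text
time: 16.75
eef_pos: [0.5751, -0.2183, 0.109]
tool_rot: [-1.943, 0.487, 1.947]
wrist_force: [-3.4, 5.0, 6.2]
finger_gap: 0.0169
time: 17.75
eef_pos: [0.5167, -0.2048, 0.109]
tool_rot: [-1.043, 1.306, 1.043]
wrist_force: [-0.3, -0.0, 2.1]
finger_gap: 0.017
[ 0.51671609 -0.20484995  0.10897968]
r 0.0496 bearing -2.47 row [0.     0.0212 0.0197] z 0.109 q6 2.786 q1 -0.578 gap 0.016951687430878597 F [-0.3 -0.   2.1] 17.75
time: 18.15
eef_pos: [0.517, -0.2058, 0.1087]
tool_rot: [-1.045, 1.306, 1.045]
wrist_force: [0.5, 0.8, -0.2]
finger_gap: 0.034
```

```bash
python3 -m handwheel '[[[0,0,0,-0.0967,0,0,-0.2],[0,0,0,-0.0967,0,0,-0.2],[0,0,0,-0.0967,0,0,-0.2],[0,0,0,-0.0967,0,0,-0.2],[0,0,0,-0.0967,0,0,-0.2],[0,0,0,-0.0967,0,0,-0.2],[0,0,0,-0.0967,0,0,-0.2],[0,0,0,-0.0967,0,0,-0.2],[0,0,0,-0.0967,0,0,-0.2],[0,0,0,-0.0967,0,0,-0.2]]]'
python3 -m handwheel '[[[0,0,0,-0.0967,0,0,-0.2],[0,0,0,-0.0967,0,0,-0.2],[0,0,0,-0.0967,0,0,-0.2],[0,0,0,-0.0967,0,0,-0.2],[0,0,0,-0.0967,0,0,-0.2],[0,0,0,-0.0967,0,0,-0.2],[0,0,0,-0.0967,0,0,-0.2],[0,0,0,-0.0967,0,0,-0.2],[0,0,0,-0.0967,0,0,-0.2],[0,0,0,-0.0967,0,0,-0.2]]]'
python3 -m handwheel '[[[0,0,0,-0.0967,0,0,-0.2],[0,0,0,-0.0967,0,0,-0.2],[0,0,0,-0.0967,0,0,-0.2],[0,0,0,-0.0967,0,0,-0.2],[0,0,0,-0.0967,0,0,-0.2],[0,0,0,-0.0967,0,0,-0.2],[0,0,0,-0.0967,0,0,-0.2],[0,0,0,-0.0967,0,0,-0.2],[0,0,0,-0.0967,0,0,-0.2],[0,0,0,-0.0967,0,0,-0.2]]]'
python3 -m handwheel '[[[0,0,0,-0.0967,0,0,-0.2],[0,0,0,-0.0967,0,0,-0.2],[0,0,0,-0.0967,0,0,-0.2],[0,0,0,-0.0967,0,0,-0.2],[0,0,0,-0.0967,0,0,-0.2],[0,0,0,-0.0967,0,0,-0.2],[0,0,0,-0.0967,0,0,-0.2],[0,0,0,-0.0967,0,0,-0.2],[0,0,0,-0.0967,0,0,-0.2],[0,0,0,0,0,0,-0.2]]]'
python3 -m handwheel '[[[0,0,0,0,0,0,-1],[0,0,0,0,0,0,-1],[0,0,0,0,0,0,-1],[0,0,0,0,0,0,-1]]]' 30
python3 -c "
from h import *
print(tool()[0]);seg((.5555,-.174))"
```

```text
time: 19.15
eef_pos: [0.517, -0.2057, 0.1087]
tool_rot: [-2.04, 0.345, 2.04]
wrist_force: [-0.8, -0.3, 0.2]
finger_gap: 0.034
time: 20.15
eef_pos: [0.517, -0.2058, 0.1087]
tool_rot: [1.536, 0.958, -1.536]
wrist_force: [-0.7, 0.1, -0.4]
finger_gap: 0.034
time: 21.15
eef_pos: [0.517, -0.2058, 0.1087]
tool_rot: [0.451, 1.523, -0.451]
wrist_force: [-0.4, 0.2, -0.5]
finger_gap: 0.0341
time: 22.15
eef_pos: [0.5169, -0.2057, 0.1087]
tool_rot: [-0.567, 1.495, 0.567]
wrist_force: [-0.8, -0.6, -0.2]
finger_gap: 0.0341
time: 22.55
eef_pos: [0.517, -0.2057, 0.1088]
tool_rot: [-0.565, 1.496, 0.565]
wrist_force: [0.4, -0.6, 0.6]
finger_gap: 0.0169
[ 0.51696544 -0.20568251  0.10884994]
r 0.0499 bearing -2.453 row [-0.      0.0288  0.0031] z 0.1088 q6 -2.872 q1 -0.579 gap 0.016893510977830224 F [ 0.4 -0.6  0.6] 22.55
```

```bash
python3 -m handwheel '[[[0,0.0288,0.0031,0.0967,0,0,-1],[0,0.0288,0.0031,0.0967,0,0,-1],[0,0.0288,0.0031,0.0967,0,0,-1],[0,0.0288,0.0031,0.0967,0,0,-1],[0,0.0288,0.0031,0.0967,0,0,-1],[0,0.0288,0.0031,0.0967,0,0,-1],[0,0.0288,0.0031,0.0967,0,0,-1],[0,0.0288,0.0031,0.0967,0,0,-1],[0,0.0288,0.0031,0.0967,0,0,-1],[0,0.0288,0.0031,0.0967,0,0,-1]]]'
python3 -m handwheel '[[[0,0.0288,0.0031,0.0967,0,0,-1],[0,0.0288,0.0031,0.0967,0,0,-1],[0,0.0288,0.0031,0.0967,0,0,-1],[0,0.0288,0.0031,0.0967,0,0,-1],[0,0.0288,0.0031,0.0967,0,0,-1],[0,0.0288,0.0031,0.0967,0,0,-1],[0,0.0288,0.0031,0.0967,0,0,-1],[0,0.0288,0.0031,0.0967,0,0,-1],[0,0.0288,0.0031,0.0967,0,0,-1],[0,0.0288,0.0031,0.0967,0,0,-1]]]'
python3 -m handwheel '[[[0,0.0288,0.0031,0.0967,0,0,-1],[0,0.0288,0.0031,0.0967,0,0,-1],[0,0.0288,0.0031,0.0967,0,0,-1],[0,0.0288,0.0031,0.0967,0,0,-1],[0,0.0288,0.0031,0.0967,0,0,-1],[0,0.0288,0.0031,0.0967,0,0,-1],[0,0.0288,0.0031,0.0967,0,0,-1],[0,0.0288,0.0031,0.0967,0,0,-1],[0,0.0288,0.0031,0.0967,0,0,-1],[0,0.0288,0.0031,0.0967,0,0,-1]]]'
python3 -m handwheel '[[[0,0.0288,0.0031,0.0967,0,0,-1],[0,0.0288,0.0031,0.0967,0,0,-1],[0,0.0288,0.0031,0.0967,0,0,-1],[0,0.0288,0.0031,0.0967,0,0,-1],[0,0.0288,0.0031,0.0967,0,0,-1],[0,0.0288,0.0031,0.0967,0,0,-1],[0,0.0288,0.0031,0.0967,0,0,-1],[0,0.0288,0.0031,0.0967,0,0,-1],[0,0.0288,0.0031,0.0967,0,0,-1],[0,0,0,0,0,0,-1]]]'
python3 -c "
from h import *
print(tool()[0]);seg((.5555,-.174))"
python3 -m handwheel '[[[0,0,0,0,0,0,-0.2],[0,0,0,0,0,0,-0.2],[0,0,0,0,0,0,-0.2],[0,0,0,0,0,0,-0.2]]]'
```

```text
time: 23.55
eef_pos: [0.5187, -0.1396, 0.1089]
tool_rot: [0.573, 1.495, -0.575]
wrist_force: [-2.6, -3.0, 1.1]
finger_gap: 0.0168
time: 24.55
eef_pos: [0.5841, -0.1339, 0.1088]
tool_rot: [1.643, 0.855, -1.648]
wrist_force: [-6.9, -1.6, 5.8]
finger_gap: 0.017
time: 25.55
eef_pos: [0.5978, -0.1978, 0.1088]
tool_rot: [-1.942, 0.488, 1.948]
wrist_force: [-3.9, 4.6, 3.9]
finger_gap: 0.017
time: 26.55
eef_pos: [0.5425, -0.2216, 0.1089]
tool_rot: [-1.042, 1.306, 1.043]
wrist_force: [0.3, 2.1, 0.6]
finger_gap: 0.0173
[ 0.54253406 -0.22160504  0.10887077]
r 0.0493 bearing -1.837 row [0.     0.0288 0.0033] z 0.1089 q6 2.786 q1 -0.578 gap 0.01731724602286304 F [0.3 2.1 0.6] 26.55
time: 26.95
eef_pos: [0.543, -0.2223, 0.1087]
tool_rot: [-1.045, 1.306, 1.045]
wrist_force: [0.2, 0.2, 0.8]
finger_gap: 0.0337
```

```bash
python3 -m handwheel '[[[0,0,0,-0.0967,0,0,-0.2],[0,0,0,-0.0967,0,0,-0.2],[0,0,0,-0.0967,0,0,-0.2],[0,0,0,-0.0967,0,0,-0.2],[0,0,0,-0.0967,0,0,-0.2],[0,0,0,-0.0967,0,0,-0.2],[0,0,0,-0.0967,0,0,-0.2],[0,0,0,-0.0967,0,0,-0.2],[0,0,0,-0.0967,0,0,-0.2],[0,0,0,-0.0967,0,0,-0.2]]]'
python3 -m handwheel '[[[0,0,0,-0.0967,0,0,-0.2],[0,0,0,-0.0967,0,0,-0.2],[0,0,0,-0.0967,0,0,-0.2],[0,0,0,-0.0967,0,0,-0.2],[0,0,0,0,0,0,-0.2],[0,0,0,0,0,0,-1],[0,0,0,0,0,0,-1],[0,0,0,0,0,0,-1],[0,0,0,0,0,0,-1]]]' 30
python3 -c "
from h import *
print(tool()[0]);seg((.5555,-.174))"
```

```text
time: 27.95
eef_pos: [0.5429, -0.2222, 0.1087]
tool_rot: [-2.04, 0.345, 2.04]
wrist_force: [-1.0, -0.5, -0.1]
finger_gap: 0.0341
time: 28.85
eef_pos: [0.5429, -0.2221, 0.1089]
tool_rot: [2.096, 0.25, -2.095]
wrist_force: [0.0, 1.5, 0.5]
finger_gap: 0.0174
[ 0.54289229 -0.22213377  0.10889531]
r 0.0498 bearing -1.827 row [-0.     -0.0155  0.0245] z 0.1089 q6 0.755 q1 -0.579 gap 0.017399379846815822 F [0.  1.5 0.5] 28.85
```

```bash
python3 -m handwheel '[[[0,-0.0155,0.0245,0.0967,0,0,-1],[0,-0.0155,0.0245,0.0967,0,0,-1],[0,-0.0155,0.0245,0.0967,0,0,-1],[0,-0.0155,0.0245,0.0967,0,0,-1],[0,-0.0155,0.0245,0.0967,0,0,-1],[0,-0.0155,0.0245,0.0967,0,0,-1],[0,-0.0155,0.0245,0.0967,0,0,-1],[0,-0.0155,0.0245,0.0967,0,0,-1],[0,-0.0155,0.0245,0.0967,0,0,-1],[0,-0.0155,0.0245,0.0967,0,0,-1]]]'
python3 -m handwheel '[[[0,-0.0155,0.0245,0.0967,0,0,-1],[0,-0.0155,0.0245,0.0967,0,0,-1],[0,-0.0155,0.0245,0.0967,0,0,-1],[0,0,0,0,0,0,-1],[0,0,0,0,0,0,-1]]]'
python3 -c "
from h import *
print(tool()[0]);seg((.5555,-.174))"
```

```text
time: 29.85
eef_pos: [0.5051, -0.1676, 0.1089]
tool_rot: [-1.464, 1.023, 1.464]
wrist_force: [-1.3, -2.1, 0.9]
finger_gap: 0.0171
time: 30.35
eef_pos: [0.5125, -0.147, 0.1088]
tool_rot: [-1.155, 1.244, 1.157]
wrist_force: [-4.8, -0.8, 2.9]
finger_gap: 0.0169
[ 0.51249254 -0.14703723  0.10884083]
r 0.0508 bearing 2.582 row [-0.     -0.0154  0.0245] z 0.1088 q6 2.726 q1 -0.488 gap 0.01690157693114658 F [-4.8 -0.8  2.9] 30.35
```

```bash
python3 -m handwheel '[[[0,0,0,0,0,0,-0.2],[0,0,0,0,0,0,-0.2],[0,0,0,0,0,0,-0.2],[-0.16,0,0,0,0,0,-0.2],[-0.18,0,0,0,0,0,-0.2],[-0.18,0,0,-0.1,0,0,-1],[-0.18,0,0,-0.1,0,0,-1],[-0.18,0,0,-0.1,0,0,-1],[0,0,0,-0.1,0,0,-1],[0,0,0,-0.1,0,0,-1]]]'
python3 - <<'E'
from h import *
p,R,s=tool();im=bot.snapshot("top");cv2.imwrite("pics/top2.png",cv2.resize(im[130:260,215:425],None,fx=3,fy=3,interpolation=cv2.INTER_CUBIC))
y=-.07;c,sn=np.cos(y),np.sin(y);ax=np.array([.652,-.051])
P=lambda a,b:ax+[c*a-sn*b,sn*a+c*b]
g=P(-.099,.203);print("grip",g, "ram",P(0,.06));print(R.round(3))
H,S,V=cv2.split(cv2.cvtColor(im,cv2.COLOR_BGR2HSV));print(blobs((H>18)&(H<30)&(S>120)&(np.indices(H.shape)[0]<230)&(np.indices(H.shape)[0]>140)))
ci=bot.camera_info("top");print("grom home proj",proj(ci,[*P(0,.06),.091]))
yw=np.arctan2(R[1,1],R[0,1]);print("y angle",yw); to([*g,.32])
E
```

```text
time: 31.35
eef_pos: [0.5141, -0.1473, 0.331]
tool_rot: [-1.695, 0.806, 1.686]
wrist_force: [0.3, 0.3, -1.1]
finger_gap: 0.0001
grip [0.56744085 0.15842719] ram [0.65619657 0.00885306]
[[ 0.004 -0.777 -0.629]
 [-0.002 -0.629  0.777]
 [-1.    -0.002 -0.004]]
[([310.0, 180.4], [305, 178, 11, 6, 36])]
grom home proj [310.99985418 178.914247  ]
y angle -2.4608303493823995
tcp [ 0.5137 -0.147   0.3298] q [-0.488  0.181  1.397  0.     1.561  1.966] shift mm [   9.7 -235.5  201.8] frac [ 0.039 -0.942  0.807]
```

View pics/top2.png

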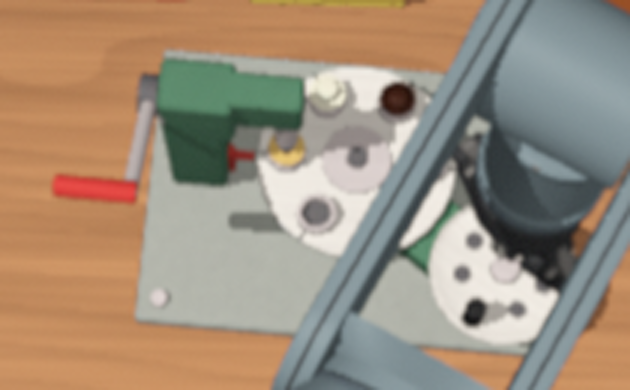

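The top view shows the grommet under the ram at (310,180) against a predicted (311,179), and the knob is back at its starting bearing. Next, go above the handle.

```bash
python3 -m handwheel '[[[0,-0.1346,0.1153,0,0,0,-1],[0,-0.1346,0.1153,0,0,0,-1],[0,-0.1346,0.1153,0,0,0,-1],[0,-0.1346,0.1153,0,0,0,-1],[0,-0.1346,0.1153,0,0,0,-1],[0,-0.1346,0.1153,0,0,0,-1],[0,-0.1346,0.1153,0,0,0,-1]]]'
python3 -m handwheel '[[[0,0,0,-0.0917,0,0,-1],[0,0,0,-0.0917,0,0,-1],[0,0,0,-0.0917,0,0,-1],[0,0,0,-0.0917,0,0,-1],[0,0,0,-0.0917,0,0,-1],[0,0,0,-0.0917,0,0,-1],[0,0,0,0,0,0,-1]]]'
python3 - <<'E'
from h import *
p,R,s=tool();ci=bot.camera_info("wrist");im=bot.snapshot("wrist");cv2.imwrite("pics/w2.png",im)
H,S,V=cv2.split(cv2.cvtColor(im,cv2.COLOR_BGR2HSV));b=blobs(((H<8)|(H>172))&(S>150)&(V>70),200);print(b)
for q in b: print(onz(ci,q[0],.268))
print(R.round(3));d=to([.5674,.1584,.287])
y=-.07;u=np.array([np.cos(y),np.sin(y),0])
th=np.linspace(.6,-.55,10);pts=[-.12*np.cos(t)*u+[0,0,.12*np.sin(t)] for t in th]
print((np.diff(pts,axis=0)@R/.25).round(4))
E
```

```text
time: 32.1
eef_pos: [0.5715, 0.1597, 0.3285]
tool_rot: [-1.684, 0.813, 1.684]
wrist_force: [0.6, -0.5, 0.0]
finger_gap: 0.0003
time: 32.8
eef_pos: [0.5714, 0.1578, 0.3283]
tool_rot: [-2.184, 0.079, 2.185]
wrist_force: [-0.5, 0.6, -0.3]
finger_gap: 0.0002
[([338.1, 260.5], [284, 245, 109, 32, 3180])]
[0.56382383 0.15017588 0.268     ]
[[-0.001 -0.073 -0.997]
 [ 0.    -0.997  0.073]
 [-1.    -0.     0.001]]
tcp [0.5714 0.1578 0.3284] q [0.081 0.295 1.253 0.    1.594 1.728] shift mm [41.4 -0.3  4. ] frac [ 0.166 -0.001  0.016]
[[ 0.0527  0.0001  0.0313]
 [ 0.0563  0.0001  0.0243]
 [ 0.0589  0.      0.0169]
 [ 0.0606  0.      0.0093]
 [ 0.0613  0.      0.0015]
 [ 0.061  -0.     -0.0063]
 [ 0.0597 -0.     -0.014 ]
 [ 0.0574 -0.0001 -0.0215]
 [ 0.0542 -0.0001 -0.0287]]
```

View pics/w2.png

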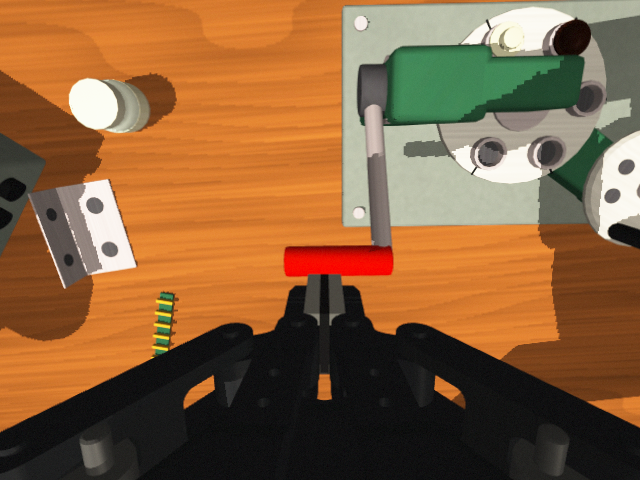

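The red bar is centred at (338,260), which is about (0.564,0.150). I'll move the fingertips over it, push down along the arc, and check before the last bit.

```bash
python3 -m handwheel '[[[0.094,-0.003,0.013,0,0,0,-1],[0.094,0,0.013,0,0,0,-1],[0.018,0,0,0,0,0,-1],[0.0527,0,0.0313,0,0,0,-1],[0.0563,0,0.0243,0,0,0,-1],[0.0589,0,0.0169,0,0,0,-1],[0.0606,0,0.0093,0,0,0,-1],[0,0,0,0,0,0,-1]]]'
python3 -c "
from h import *
to([.54,.155,.15])"
```

```text
time: 33.65
eef_pos: [0.5438, 0.1605, 0.2195]
tool_rot: [-2.181, 0.081, 2.186]
wrist_force: [-1.6, 0.8, 2.7]
finger_gap: 0.0001
tcp [0.5438 0.1605 0.2195] q [0.09  0.298 1.51  0.    1.335 1.735] shift mm [69.5  5.8  3.2] frac [0.278 0.023 0.013]
```

```bash
python3 -m handwheel '[[[0.0613,0.01,0.0015,0,0,0,-1],[0.061,0,-0.0063,0,0,0,-1],[0.0597,0,-0.014,0,0,0,-1],[0.0574,0,-0.0215,0,0,0,-1],[0.03,0,-0.015,0,0,0,-1],[0,0,0,0,0,0,-1]]]'
python3 -c "
from h import *
to([.56,.155,.15])"
```

```text
time: 34.25
eef_pos: [0.5588, 0.1572, 0.153]
tool_rot: [-2.183, 0.08, 2.184]
wrist_force: [-2.0, 2.0, 3.5]
finger_gap: 0.0002
tcp [0.5588 0.1572 0.153 ] q [8.200e-02 3.750e-01 1.571e+00 1.000e-03 1.196e+00 1.726e+00] shift mm [ 3.   2.1 -1.3] frac [ 0.012  0.008 -0.005]
```

```bash
python3 -m handwheel '[[[0.016,0,-0.006,0,0,0,-1],[0.016,0,0,0,0,0,-1],[0,0,0,0,0,0,-1],[0,0,0,0,0,0,-1]]]'
python3 -c "
from h import *
to([.56,.155,.15])"
```

```text
time: 34.65
eef_pos: [0.5606, 0.1571, 0.1499]
tool_rot: [-2.189, 0.079, 2.18]
wrist_force: [-9.9, -1.1, 25.1]
finger_gap: -0.0001
tcp [0.5606 0.1571 0.1499] q [ 0.082  0.378  1.574 -0.     1.185  1.725] shift mm [-0.1  2.2  0.5] frac [-0.     0.009  0.002]
```

At the stop: 25 N, with TCP z at 0.150 as predicted. Now I'll ease back up the arc and clear the lever.

```bash
python3 -m handwheel '[[[-0.03,0,0.01,0,0,0,-1],[-0.05,0,0.022,0,0,0,-1],[-0.06,0,0.0215,0,0,0,-1],[-0.06,0,0.014,0,0,0,-1],[-0.061,0,0.0063,0,0,0,-1],[-0.0613,0,-0.0015,0,0,0,-1],[-0.0606,0,-0.0093,0,0,0,-1],[-0.0589,0,-0.0169,0,0,0,-1],[-0.0563,0,-0.0243,0,0,0,-1],[-0.0527,0,-0.0313,0,0,0,-1]]]'
python3 -m handwheel '[[[-0.1,0,0,0,0,0,-1],[-0.15,0,0,0,0,0,-1],[0,0,0.15,0,0,0,-1],[0,0,0.15,0,0,0,-1],[0,0,0.1,0,0,0,-1],[0,0,0,0,0,0,-1],[0,0,0,0,0,0,-1],[0,0,0,0,0,0,-1]]]'
python3 - <<'E'
from h import *
to([.5,.15,.35])
c1=bot.camera_info("top");im=bot.snapshot("top");cv2.imwrite("pics/top3.png",im[130:260,215:425].repeat(3,0).repeat(3,1))
H,S,V=cv2.split(cv2.cvtColor(im,cv2.COLOR_BGR2HSV));r=np.indices(H.shape)
print(blobs(((H<8)|(H>172))&(S>170)&(V>100)&(r[0]>180)&(r[0]<200)&(r[1]<290)&(r[1]>220)),blobs((H>18)&(H<30)&(S>120)&(r[0]<230)&(r[0]>140)))
im=bot.snapshot("side");im=im[170:330,310:460];cv2.imwrite("pics/side3.png",cv2.resize(im,None,fx=4,fy=4,interpolation=cv2.INTER_CUBIC)[:600])
E
```

```text
time: 35.65
eef_pos: [0.5616, 0.1566, 0.2839]
tool_rot: [-2.185, 0.079, 2.185]
wrist_force: [-0.3, 0.1, -1.1]
finger_gap: 0.0
time: 36.45
eef_pos: [0.4629, 0.1637, 0.3452]
tool_rot: [-2.185, 0.079, 2.184]
wrist_force: [-0.4, 0.1, -0.4]
finger_gap: 0.0001
tcp [0.4629 0.1637 0.3452] q [ 0.112  0.097  1.46  -0.     1.585  1.755] shift mm [ -4.8  11.  -38. ] frac [-0.019  0.044 -0.152]
[([253.8, 193.2], [249, 190, 11, 7, 72])] [([310.4, 180.7], [305, 178, 11, 6, 35])]
```

View pics/side3.png

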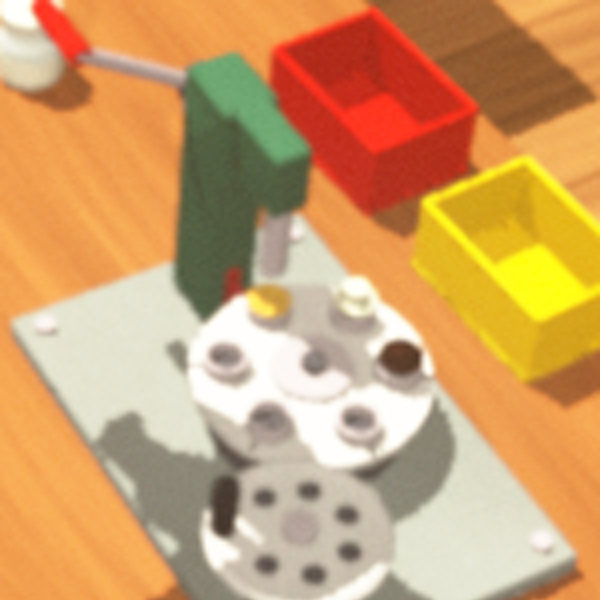

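The side view shows the lever and ram back up. The grommet (about (268,302) in the crop) is sitting flat on its socket under the ram, with the arm clear.

```bash
python3 -c "
from station import bot
print(bot.close_job())"
```

```text
the job is handed in; nothing more can be done
None
```

I turned the handwheel three whole clockwise turns, which brought the grommet under the ram. Then I pushed the lever down to its stop, let it spring back up, and handed the job in at about 36.5 s. No verdict was given.

- **Wheel:** the knob was gripped four times. Its final bearing was 2.58 rad against 2.57 at the start, so the total is about three turns to within 0.02 rad.
- **Grommet position:** in the top view it sat within about 2 px of where the ram axis should be. The ram hides part of it, so this is a rough check.
- **Pressing:** the stop showed as 25 N at a fingertip height of 0.150 m, the value predicted for lever 1.11.
- **After release:** the side view shows the ram and lever up and the grommet flat on its socket. The arm is clear, with about 0 N at the wrist.

I did not measure the seated height directly; I inferred it from reaching the stop. No check failed. I took no separate look at the other items on the bench, but the arm came near none of them.

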